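# Hold the copper bar on the sawing board

### The job

Pick the long square copper bar out of the stock tray, leaving the other pieces and the tub where they are, and lay it, without dropping it, on the sawing board along the fence with its end up against the stop block. Then hold it ready for the saw with one firm diagonal push of the fingers, pressing it down onto the bed and into the fence at the same time. Finish while holding: keep pushing and do not let go.

Things in the scene. Friction and masses are not known exactly. Their poses are not given: they have to be found in the camera images.
- bar_mid (a point): centre of the target: solid square copper bar, 18 x 18 mm in section and 90 mm long, about 0.26 kg; the only long square piece. x runs along its length, z up as it lies. Starts flat in the tray, in any of four places.
- rod_mid (a point): centre of a round copper rod, 9 mm diameter, 90 mm long (x along it), lying in the tray; leave alone
- strip_mid (a point): centre of a flat copper strip, 85 x 32 x 5 mm (x along its length), lying in the tray; leave alone
- offcut_mid (a point): centre of a short square copper offcut, 38 x 18 x 18 mm (x along its length), lying in the tray; leave alone
- tray: fixed open aluminium stock tray, 240 (its x) x 200 (its y) mm outside, 28 mm high, walls and floor 4 mm thick; origin at the centre of its underside, on the bench. The four copper pieces lie singly on its floor, about along its x, with at least 25 mm free beside the middle of each. Tray and sawing board may stand either way round: one left, one right of the robot.
- saw_board: wooden sawing board fixed to the bench, 160 mm deep (its x, pointing away from the robot to the fence) x 240 mm wide (its y, along the fence); origin at the centre of its underside on the bench, z up. It carries the bed and the fence; its stop block sits on the +y half, its working face 15 to 45 mm from the middle.
- bed: the flat bed of the sawing board, 160 x 240 x 14 mm, on which the bar is laid; planed smooth and waxed (bed, fence and stop have a friction of about 0.4 against metal and fingers); its top is 20 mm above the bench. Origin at the centre of its underside, axes as the board's.
- fence: straight wooden fence on the far edge of the bed: 25 mm thick (x), 240 mm long (y), rising 24 mm above the bed, with one 3 mm saw kerf 30 mm to the -y side of the middle. Origin at the foot of the near face, in the middle of its length; its near face is the plane x = 0 of this frame, facing -x.
- fence_foot (a point): point on the near face of the fence where it meets the bed, in the middle of its length; axes as the board's
- stop: length stop fixed on the fence: a dark wooden saddle 30 mm long (y); its front cheek stands on the bed and reaches 34 mm out from the fence, its top is 34.5 mm above the bed. The end of the bar goes against its flat -y face. Origin at the foot of that face, at the fence, on the bed.
- stop_face (a point): point on the stop's working face (which faces -y), 9 mm out from the fence and 9 mm above the bed: where the middle of the bar's end comes; axes as the board's. The centre of a bar that is fully home lies 45 mm from here along -y.
- tub: loose closed plastic tub, 52 mm diameter, 42 mm high, standing on the bench between tray and board; origin at the centre of its underside; leave alone
- bar: the target bar itself, the same piece as bar_mid; its origin is the middle of the face that starts underneath, 9 mm below its centre

How it is judged:
On the way:
1. the bar is lifted clear of the tray (height (world z) of bar_mid above 0.05 m), for 0.1 s.
At the end, for the whole second after the job is handed in: The bar lies flat on the bed (within 2.5 mm), along the fence and against it (within 2.5 mm and 0.04 rad), its end within 3 mm of the stop, at rest, and through the last second the fingers push on it with over 4 N so that it presses on the bed with over 6 N and on the fence with over 3 N (x of bar_mid in the frame of fence between -0.0115 and -0.0065 m and z of bar_mid in the frame of fence between 0.0065 and 0.0115 m and y of bar_mid in the frame of stop_face between -0.048 and -0.0425 m and angle between the x axis of bar_mid and the y axis of fence, either way round below 0.04 rad and contact force between bar and bed above 6 N and contact force between bar and fence above 3 N and contact force between the fingers and bar above 4 N and linear speed of bar below 0.01 m/s); the arm keeps its last pose, push and grip.
It fails at once if the bar is dropped (contact force between the fingers and bar below 0.05 N and linear speed of bar above 0.6 m/s).
It fails at once if another piece of stock or the tub is disturbed (moved over 20 mm) (distance of any of rod_mid, strip_mid, offcut_mid, tub from where it was at the start of the episode above 0.02 m).
It also fails if it takes over 64 s, if anything falls off the work surface, if the arm or the gripper's body presses on something with over 40 N, if the wrist force passes 120 N, or if a joint passes its speed limit or range.

### The arm

A 7-joint arm with a two-finger parallel gripper is mounted at the origin on the work surface. World frame = base frame: x ahead of the robot, y to its left, z up, the work surface at z = 0. Lengths are in m, angles in rad, forces in N, time in s.
With the tool pointing down it reaches from about 0.35 to 0.9 m from the base axis. Payload 8.1 kg.
Tool frame: the origin (TCP) lies at the very end of the fingers, on their centre line; the grasp point (between the pads) lies 19 mm behind it; z points along the fingers, y is the line along which they close (so a half turn about z gives the same grasp; the last joint's range is limited). The gripper opens to 85 mm and grips with 20 to 120 N. Pads are 22 mm wide; open, the fingers measure 114 mm over their backs; the gripper's body (76 mm by 85 mm) begins 54 mm behind the grasp point. The pads swing forward as they close: fully open they stand 13 mm farther back than shut.
Start: joints at [1.176, 0.434, 0.025, 1.573, -0.012, 1.134, -0.075], TCP at [0.18, -0.599, 0.231] pointing down, gripper open.
Joint ranges: [-2.62, 2.62], [-0.44, 2.09], [-1.27, 1.32], [0.08, 2.57], [-1.32, 4.46], [0.12, 2], [-2.74, 2.74]. Speed limits (rad/s): [2.22, 2.22, 3.01, 3.01, 3.14, 3.14, 3.14].

### API

Orientations are given as a rotation vector (axis times angle).
In Python, from station import r gives the robot as it stands.
- The arm moves only by the tool move_arm, never from a script. Its argument "motion" is a list of rows, each an object of numbers: "wx", "wy", "wz": the turn, a rotation vector about the tool's x, y, z in degrees; "dx", "dy", "dz": the shift along the tool's x, y, z in mm; "gripper": the closure in counts, from 0 (fully open) to 255 (shut). In form: [{"wx": .., "wy": .., "wz": .., "dx": .., "dy": .., "dz": .., "gripper": ..}, ...]. A call has 1 to 12 rows; each row shifts and turns the commanded pose from where the row before left it, along the tool's axes as they then stand; what a row does not reach is not made up. A row lasts 1/10 s, in which the tool goes at most 50 mm and 8.59 degrees, less where a joint would pass 70% of its speed; a pose out of reach is approached as far as the arm can. A call is refused whole if a number of a shift passes 50 or a number of a turn 8.59, either way. A call with a gripper value outside its range is refused whole. The fingers move at their own pace and stop on an object; the grip force is fixed at half the most. Time passes only in rows, so rows that do not move let the fingers close. It gives the time, the measured TCP pose, the force, the opening and the grip force at its end, in the units of the state.
- r.state(): the state, without advancing time (a new reading comes with each control period).
- r.grab_frame(name): name is "scene" or "top" or "wrist"; returns a dict with "pixels" (420x560x3 uint8, red, green, blue), "fx", "fy", "cx", "cy" (pixels), "eye" and "orientation" of the camera in the world. Camera axes: x right, y down, z forward; pixel columns grow to the right and rows downward; lengths in m; the calibration is good to about 2 mm. A picture is of the moment at which its call begins. There is no depth.
- r.hand_in(): hands the job in; it is judged then, once.
The state is a dict: "time_s": time; "joint_positions": joint angles; "dq": joint speeds; "effort": joint torques, N m; "ee_pos": TCP position; "ee_rot": TCP orientation; "contact_force": force on the tool from outside, world axes, zero at the start; "torque": the same for the moment, N m; "grip_width": opening from 0.0 (shut) to 1.0 (fully open); "grip_force": force on a finger pad.
Only numpy, scipy, OpenCV 4.12 (cv2) and the standard library are available. Lean on these libraries where they do the work, as an engineer would, in place of code of your own. Each camera call takes 0.05 s, during which the arm holds its last target. There are 200 camera calls.

## Working session

There is one attempt and no reset: what is moved stays moved. The work goes in short steps, Python scripts to look and compute and a tool call to move; the robot and the scene stay as the last step left them, time stands still between calls to the robot, and variables do not carry over. Pictures are saved under pics/ and viewed, at most 10 in all, crops included, and the job is handed in when it is done.

Besides the shell and the picture viewer there is one more tool, called after "Emit:" by a JSON object that holds its "name" and its "arguments". move_arm: Moves the arm, as the interface text tells. Its arguments: {"type":"object","properties":{"motion":{"type":"array"}},"required":["motion"]}

```bash
mkdir -p pics; cat > h.py <<'E'
import numpy as np, cv2
from scipy.spatial.transform import Rotation as R
from station import r
def snap(n,f):
    g=r.grab_frame(n); cv2.imwrite(f'pics/{f}.png',cv2.cvtColor(g['pixels'],cv2.COLOR_RGB2BGR))
    np.savez(f'pics/{f}.npz',**{k:np.array(v) for k,v in g.items()}); return g
def ray(f,u,v,z):
    g=np.load(f'pics/{f}.npz'); o=g['orientation']
    M=R.from_rotvec(o).as_matrix() if o.shape==(3,) else (o if o.shape==(3,3) else R.from_quat(o).as_matrix())
    d=M@np.array([(u-g['cx'])/g['fx'],(v-g['cy'])/g['fy'],1]); e=g['eye']
    return e+d*(z-e[2])/d[2]
def crop(f,x,y,w,h,s):
    im=cv2.imread(f'pics/{f}.png')[y:y+h,x:x+w]; cv2.imwrite(f'pics/{f}_c{x}_{y}.png',cv2.resize(im,None,fx=s,fy=s,interpolation=cv2.INTER_CUBIC))
E
python3 - <<'E'
from h import *
g=snap('top','t1')
print({k:v for k,v in g.items() if k!='pixels'}); print(r.state())
E
```

```text
{'fx': 395.11039435194033, 'fy': 395.11039435194033, 'cx': 273.8143542859771, 'cy': 211.992647963308, 'eye': array([0.50188433, 0.00525738, 0.87686187]), 'orientation': array([-2.19683599,  2.15175793, -0.09847453])}
{'time_s': 0.05, 'joint_positions': array([ 1.17640835,  0.43519962,  0.02496304,  1.57406414, -0.01161045,
        1.13396721, -0.07507475]), 'dq': array([-2.13147884e-03,  1.63256274e-04, -1.12303876e-04,  4.86795094e-05,
        4.45459130e-04,  1.43544471e-03, -1.91738698e-03]), 'effort': array([ 2.57368934e-03, -6.72402263e+01,  1.02884050e+00, -3.17253792e+01,
        1.58564653e-02,  7.34816218e-03, -5.03852073e-05]), 'ee_pos': array([ 0.17961051, -0.59813894,  0.23055309]), 'ee_rot': array([-3.10678723e+00, -4.56442210e-01,  5.29885923e-04]), 'contact_force': array([ 0.29550279,  0.55685885, -0.20304034]), 'torque': array([-0.0270638 ,  0.04451183, -0.01890123]), 'grip_force': 0.0, 'grip_width': 1.0035348610228947}
```

View pics/t1.png

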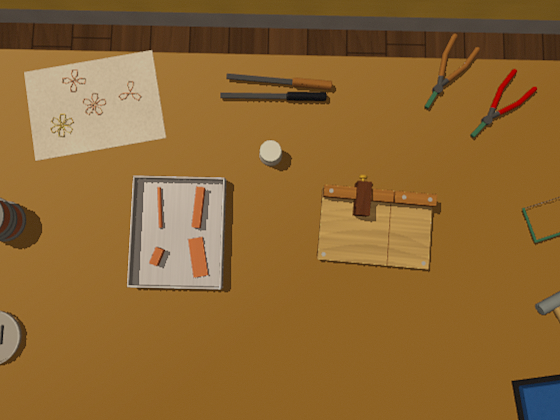

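The bar is at about (198,208), top right in the tray. The strip is at (198,257), the rod at (160,208), the offcut at (158,257) and the tub at (270,153). The board is on the right, with its stop at (363,197). Next I'll enlarge the tray and board.

```bash
python3 - <<'E'
from h import *
im=cv2.imread('pics/t1.png')
a=cv2.resize(im[175:300,125:235],None,fx=3.6,fy=4,interpolation=cv2.INTER_CUBIC)
a=cv2.resize(im[170:295,122:232],None,fx=3.4,fy=3.4,interpolation=cv2.INTER_CUBIC)
b=cv2.resize(im[170:280,312:442],None,fx=3.2,fy=3.2,interpolation=cv2.INTER_CUBIC)
c=np.zeros((430,a.shape[1]+b.shape[1],3),np.uint8); c[:a.shape[0],:a.shape[1]]=a; c[:b.shape[0],a.shape[1]:]=b
print(c.shape,a.shape); cv2.imwrite('pics/t1c.png',c)
E
```

```text
(430, 790, 3) (425, 374, 3)
```

View pics/t1c.png

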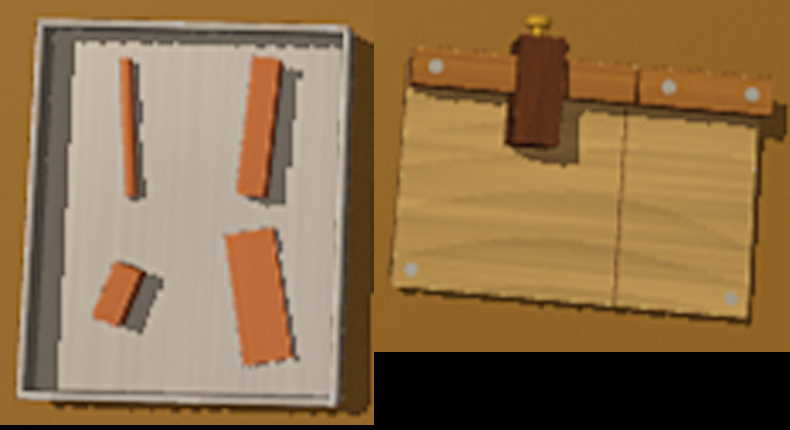

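```bash
python3 - <<'E'
from h import *
A=lambda x,y,z:ray('t1',122+x/3.4,170+y/3.4,z)
B=lambda x,y,z:ray('t1',312+(x-374)/3.2,170+y/3.2,z)
p=lambda n,v:print(n,np.round(v,4))
t=[A(253,57,.022),A(279,59,.022),A(262,196,.022),A(237,193,.022)]
c=sum(t)/4; d=(t[0]+t[1]-t[2]-t[3])/2
p('bar',c);p('len',np.linalg.norm(d));p('w',np.linalg.norm(t[0]-t[1]));p('ang deg',np.degrees(np.arctan2(d[1],d[0])))
bl,br=B(391,287,.02),B(748,319,.02);p('bl',bl);p('br',br);p('wid',np.linalg.norm(bl-br))
fl,fr=B(405,90,.02),B(757,126,.02);p('fl',fl);p('fr',fr);p('depth',np.linalg.norm(fl-bl))
e=br-bl;p('board x dir deg',np.degrees(np.arctan2(-e[0],e[1]))-180)
e=fr-fl;p('fence',np.degrees(np.arctan2(-e[0],e[1]))-180)
tl,tr=B(412,83,.044),B(770,113,.044);p('tl',tl);p('tr',tr)
p('stop far',B(568,40,.0545));p('stop near',B(560,148,.0545))
p('kerf foot',B(625,112,.02)); p('kerf near',B(614,305,.02)); p('tub',ray('t1',270,153,.042))
s=r.state();M=R.from_rotvec(s['ee_rot']).as_matrix();print(M.round(3))
# wrist cam relative
g=snap('wrist','w0');o=g['orientation'];print(M.T@(g['eye']-s['ee_pos']),(M.T@R.from_rotvec(o).as_matrix()).round(3))
E
```

```text
bar [0.5874 0.1721 0.022 ]
len 0.0882
w 0.0168
ang deg -4.6779
bl [ 0.479  -0.0892  0.02  ]
br [ 0.4626 -0.3291  0.02  ]
wid 0.2405
fl [ 0.6128 -0.0973  0.02  ]
fr [ 0.5931 -0.3372  0.02  ]
depth 0.134
board x dir deg -3.9052
fence -4.6998
tl [ 0.6145 -0.099   0.044 ]
tr [ 0.5994 -0.3364  0.044 ]
stop far [ 0.6437 -0.2     0.0545]
stop near [ 0.5723 -0.1947  0.0545]
kerf foot [ 0.6008 -0.2474  0.02  ]
kerf near [ 0.4701 -0.2392  0.02  ]
tub [0.7054 0.0174 0.042 ]
[[ 0.958  0.288 -0.001]
 [ 0.288 -0.958  0.001]
 [-0.    -0.001 -1.   ]]
[ 0.08090054  0.00027957 -0.14250478] [[ 0.    -0.949 -0.315]
 [ 1.     0.001 -0.001]
 [ 0.001 -0.315  0.949]]
```

Emit:
{"name": "move_arm", "arguments": {"motion": [{"dx": 27.8,"dy": -28.2,"gripper": 165},{"dx": 27.8,"dy": -28.2,"gripper": 165},{"dx": 27.8,"dy": -28.2,"gripper": 165},{"dx": 27.8,"dy": -28.2,"gripper": 165},{"dx": 27.8,"dy": -28.2,"gripper": 165},{"dx": 27.8,"dy": -28.2,"gripper": 165},{"dx": 27.8,"dy": -28.2,"gripper": 165},{"dx": 27.8,"dy": -28.2,"gripper": 165},{"dx": 27.8,"dy": -28.2,"gripper": 165},{"dx": 27.8,"dy": -28.2,"gripper": 165},{"dx": 27.8,"dy": -28.2,"gripper": 165}]}}

```text
validation failed for argument at $.mo...
```

Emit:
{"name": "move_arm", "arguments": {"motion": [{"dx": 27.8,"dy": -28.2,"gripper": 165},{"dx": 27.8,"dy": -28.2,"gripper": 165},{"dx": 27.8,"dy": -28.2,"gripper": 165},{"dx": 27.8,"dy": -28.2,"gripper": 165},{"dx": 27.8,"dy": -28.2,"gripper": 165},{"dx": 27.8,"dy": -28.2,"gripper": 165},{"dx": 27.8,"dy": -28.2,"gripper": 165},{"dx": 27.8,"dy": -28.2,"gripper": 165},{"dx": 27.8,"dy": -28.2,"gripper": 165},{"dx": 27.8,"dy": -28.2,"gripper": 165},{"dx": 27.8,"dy": -28.2,"gripper": 165}]}}

```text
validation failed for argument at $.mo...
```

Emit:
{"name": "move_arm", "arguments": {"motion": [{"wz": -8},{"wz": -8},{"wz": -8},{"wz": -8},{"wz": -8},{"wz": -8},{"wz": -8},{"wz": -8},{"wz": -8},{"wz": -8},{"wz": -8}]}}

```text
validation failed for argument at $.mo...
```

Emit:
{"name": "move_arm", "arguments": {"motion": [{"wz": -8},{"wz": -8},{"wz": -8},{"wz": -8},{"wz": -8},{"wz": -8},{"wz": -8},{"wz": -8},{"wz": -7},{},{}]}}

```text
validation failed for argument at $.mo...
```

```bash
cat >> h.py <<'E'
def pose():
    s=r.state();M=R.from_rotvec(s['ee_rot']).as_matrix();return s,s['ee_pos'],M
def delta(p,yaw=None):
    s,q,M=pose(); print('t',s['time_s'],'pos',q.round(4),'x',M[:,0].round(3),'z',M[:,2].round(3),'yaw',np.degrees(np.arctan2(M[1,0],M[0,0])).round(2),'F',s['contact_force'].round(1),'w',round(s['grip_width'],3),'gf',round(s['grip_force'],1),'q',s['joint_positions'].round(2))
    if p is not None: print('tool delta mm',(1000*M.T@(np.array(p)-q)).round(1))
E
python3 - <<'E'
from h import *
delta([.5874,.1721,.2]); snap('wrist','w1')
E
```

```text
t 0.1 pos [ 0.1796 -0.5981  0.2306] x [ 0.958  0.288 -0.   ] z [-0.001  0.001 -1.   ] yaw 16.72 F [ 0.7 -0.5 -0.3] w 0.999 gf 0.0 q [ 1.18  0.44  0.02  1.57 -0.01  1.13 -0.08]
tool delta mm [ 612.1 -620.3   31.4]
```

View pics/w1.png

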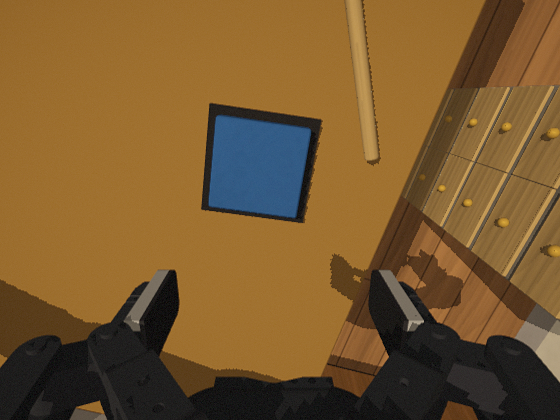

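The wrist picture shows the open fingers over the start area, with a blue box at (262,163). The arm has not moved because the rows were refused; they probably need all seven keys.

Emit:
{"name": "move_arm", "arguments": {"motion": [{"wx": 0,"wy": 0,"wz": 0,"dx": 27.8,"dy": -28.2,"dz": 0,"gripper": 165},{"wx": 0,"wy": 0,"wz": 0,"dx": 27.8,"dy": -28.2,"dz": 0,"gripper": 165},{"wx": 0,"wy": 0,"wz": 0,"dx": 27.8,"dy": -28.2,"dz": 0,"gripper": 165},{"wx": 0,"wy": 0,"wz": 0,"dx": 27.8,"dy": -28.2,"dz": 0,"gripper": 165},{"wx": 0,"wy": 0,"wz": 0,"dx": 27.8,"dy": -28.2,"dz": 0,"gripper": 165},{"wx": 0,"wy": 0,"wz": 0,"dx": 27.8,"dy": -28.2,"dz": 0,"gripper": 165},{"wx": 0,"wy": 0,"wz": 0,"dx": 27.8,"dy": -28.2,"dz": 0,"gripper": 165},{"wx": 0,"wy": 0,"wz": 0,"dx": 27.8,"dy": -28.2,"dz": 0,"gripper": 165},{"wx": 0,"wy": 0,"wz": 0,"dx": 27.8,"dy": -28.2,"dz": 0,"gripper": 165},{"wx": 0,"wy": 0,"wz": 0,"dx": 27.8,"dy": -28.2,"dz": 0,"gripper": 165},{"wx": 0,"wy": 0,"wz": 0,"dx": 27.8,"dy": -28.2,"dz": 0,"gripper": 165}]}}

```text
time_s: 1.25
ee_pos: [0.3838, -0.212, 0.2313]
ee_rot: [3.108, 0.456, 0.0]
contact_force: [0.4, -0.6, 0.3]
grip_width: 0.352
grip_force: 0.0
```

Emit:
{"name": "move_arm", "arguments": {"motion": [{"wx": 0,"wy": 0,"wz": 0,"dx": 27.8,"dy": -28.2,"dz": 0,"gripper": 165},{"wx": 0,"wy": 0,"wz": 0,"dx": 27.8,"dy": -28.2,"dz": 0,"gripper": 165},{"wx": 0,"wy": 0,"wz": 0,"dx": 27.8,"dy": -28.2,"dz": 0,"gripper": 165},{"wx": 0,"wy": 0,"wz": 0,"dx": 27.8,"dy": -28.2,"dz": 0,"gripper": 165},{"wx": 0,"wy": 0,"wz": 0,"dx": 27.8,"dy": -28.2,"dz": 0,"gripper": 165},{"wx": 0,"wy": 0,"wz": 0,"dx": 27.8,"dy": -28.2,"dz": 0,"gripper": 165},{"wx": 0,"wy": 0,"wz": 0,"dx": 27.8,"dy": -28.2,"dz": 0,"gripper": 165},{"wx": 0,"wy": 0,"wz": 0,"dx": 27.8,"dy": -28.2,"dz": 0,"gripper": 165},{"wx": 0,"wy": 0,"wz": 0,"dx": 27.8,"dy": -28.2,"dz": 0,"gripper": 165},{"wx": 0,"wy": 0,"wz": 0,"dx": 27.8,"dy": -28.2,"dz": 0,"gripper": 165},{"wx": 0,"wy": 0,"wz": 0,"dx": 27.8,"dy": -28.2,"dz": 0,"gripper": 165}]}}

```text
time_s: 2.35
ee_pos: [0.5876, 0.1728, 0.231]
ee_rot: [3.108, 0.456, -0.001]
contact_force: [-0.1, -0.9, -0.1]
grip_width: 0.351
grip_force: 0.0
```

Emit:
{"name": "move_arm", "arguments": {"motion": [{"wx": 0,"wy": 0,"wz": -8,"dx": 0,"dy": 0,"dz": 0,"gripper": 165},{"wx": 0,"wy": 0,"wz": -8,"dx": 0,"dy": 0,"dz": 0,"gripper": 165},{"wx": 0,"wy": 0,"wz": -8,"dx": 0,"dy": 0,"dz": 0,"gripper": 165},{"wx": 0,"wy": 0,"wz": -8,"dx": 0,"dy": 0,"dz": 0,"gripper": 165},{"wx": 0,"wy": 0,"wz": -8,"dx": 0,"dy": 0,"dz": 0,"gripper": 165},{"wx": 0,"wy": 0,"wz": -8,"dx": 0,"dy": 0,"dz": 0,"gripper": 165},{"wx": 0,"wy": 0,"wz": -8,"dx": 0,"dy": 0,"dz": 0,"gripper": 165},{"wx": 0,"wy": 0,"wz": -8,"dx": 0,"dy": 0,"dz": 0,"gripper": 165},{"wx": 0,"wy": 0,"wz": -8,"dx": 0,"dy": 0,"dz": 0,"gripper": 165},{"wx": 0,"wy": 0,"wz": -8,"dx": 0,"dy": 0,"dz": 0,"gripper": 165},{"wx": 0,"wy": 0,"wz": -8,"dx": 0,"dy": 0,"dz": 0,"gripper": 165}]}}

```text
time_s: 3.45
ee_pos: [0.587, 0.1712, 0.231]
ee_rot: [-1.912, -2.493, 0.001]
contact_force: [0.1, -0.3, -0.2]
grip_width: 0.356
grip_force: 0.0
```

Emit:
{"name": "move_arm", "arguments": {"motion": [{"wx": 0,"wy": 0,"wz": -8,"dx": 0,"dy": 0,"dz": 0,"gripper": 165},{"wx": 0,"wy": 0,"wz": -8,"dx": 0,"dy": 0,"dz": 0,"gripper": 165},{"wx": 0,"wy": 0,"wz": -8,"dx": 0,"dy": 0,"dz": 0,"gripper": 165},{"wx": 0,"wy": 0,"wz": -8,"dx": 0,"dy": 0,"dz": 0,"gripper": 165},{"wx": 0,"wy": 0,"wz": -8,"dx": 0,"dy": 0,"dz": 0,"gripper": 165},{"wx": 0,"wy": 0,"wz": -8,"dx": 0,"dy": 0,"dz": 0,"gripper": 165},{"wx": 0,"wy": 0,"wz": -8,"dx": 0,"dy": 0,"dz": 0,"gripper": 165},{"wx": 0,"wy": 0,"wz": -8,"dx": 0,"dy": 0,"dz": 0,"gripper": 165},{"wx": 0,"wy": 0,"wz": -7,"dx": 0,"dy": 0,"dz": 0,"gripper": 165},{"wx": 0,"wy": 0,"wz": 0,"dx": 0,"dy": 0,"dz": 0,"gripper": 165}]}}

```text
time_s: 4.45
ee_pos: [0.5871, 0.1711, 0.2307]
ee_rot: [-0.115, -3.138, 0.0]
contact_force: [0.7, 0.6, -1.4]
grip_width: 0.355
grip_force: 0.0
```

```bash
python3 - <<'E'
from h import *
delta([.5874,.1721,.1]); snap('wrist','w2')
E
```

```text
t 4.45 pos [0.5871 0.1711 0.2307] x [-0.997  0.073  0.001] z [-0.001 -0.    -1.   ] yaw 175.8 F [ 0.7  0.6 -1.4] w 0.355 gf 0.0 q [ 0.28  0.63 -1.06  1.55  0.57  1.3   0.65]
tool delta mm [ -0.4   1.  130.7]
```

View pics/w2.png

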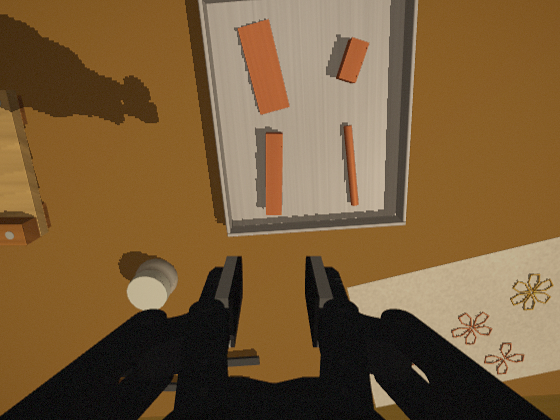

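The wrist view shows the bar from (274,131) to (274,214), centre about (274,173), nearly vertical in the image. The strip, offcut and rod are all well clear.

```bash
python3 - <<'E'
from h import *
a=ray('w2',274.5,131.5,.022);b=ray('w2',274,214.5,.022);print(a,b,(a+b)/2,np.linalg.norm(a-b),np.degrees(np.arctan2(*(a-b)[1::-1])))
E
```

```text
[0.54170608 0.17570097 0.022     ] [0.63264816 0.16857588 0.022     ] [0.58717712 0.17213843 0.022     ] 0.09122077376209722 175.5201670023844
```

Emit:
{"name": "move_arm", "arguments": {"motion": [{"wx": 0,"wy": 0,"wz": 0,"dx": 0,"dy": 1,"dz": 25,"gripper": 165},{"wx": 0,"wy": 0,"wz": 0,"dx": 0,"dy": 0,"dz": 30,"gripper": 165},{"wx": 0,"wy": 0,"wz": 0,"dx": 0,"dy": 0,"dz": 30,"gripper": 165},{"wx": 0,"wy": 0,"wz": 0,"dx": 0,"dy": 0,"dz": 30,"gripper": 165},{"wx": 0,"wy": 0,"wz": 0,"dx": 0,"dy": 0,"dz": 30,"gripper": 165},{"wx": 0,"wy": 0,"wz": 0,"dx": 0,"dy": 0,"dz": 25,"gripper": 165},{"wx": 0,"wy": 0,"wz": 0,"dx": 0,"dy": 0,"dz": 20,"gripper": 165},{"wx": 0,"wy": 0,"wz": 0,"dx": 0,"dy": 0,"dz": 15,"gripper": 165},{"wx": 0,"wy": 0,"wz": 0,"dx": 0,"dy": 0,"dz": 10,"gripper": 165},{"wx": 0,"wy": 0,"wz": 0,"dx": 0,"dy": 0,"dz": 5,"gripper": 165},{"wx": 0,"wy": 0,"wz": 0,"dx": 0,"dy": 0,"dz": 4,"gripper": 165},{"wx": 0,"wy": 0,"wz": 0,"dx": 0,"dy": 0,"dz": 0,"gripper": 165}]}}

```text
time_s: 5.7
ee_pos: [0.5874, 0.1725, 0.0075]
ee_rot: [0.118, 3.139, 0.0]
contact_force: [-0.4, -0.9, -0.6]
grip_width: 0.35
grip_force: 0.0
```

Emit:
{"name": "move_arm", "arguments": {"motion": [{"wx": 0,"wy": 0,"wz": 0,"dx": 0,"dy": 0,"dz": 1,"gripper": 255},{"wx": 0,"wy": 0,"wz": 0,"dx": 0,"dy": 0,"dz": 0,"gripper": 255},{"wx": 0,"wy": 0,"wz": 0,"dx": 0,"dy": 0,"dz": 0,"gripper": 255},{"wx": 0,"wy": 0,"wz": 0,"dx": 0,"dy": 0,"dz": 0,"gripper": 255},{"wx": 0,"wy": 0,"wz": 0,"dx": 0,"dy": 0,"dz": 0,"gripper": 255},{"wx": 0,"wy": 0,"wz": 0,"dx": 0,"dy": 0,"dz": 0,"gripper": 255}]}}

```text
time_s: 6.3
ee_pos: [0.5877, 0.1728, 0.0073]
ee_rot: [0.118, 3.138, 0.001]
contact_force: [-0.7, -0.3, 5.7]
grip_width: 0.196
grip_force: 59.5
```

Emit:
{"name": "move_arm", "arguments": {"motion": [{"wx": 0,"wy": 0,"wz": 0,"dx": 0,"dy": 0,"dz": -5,"gripper": 255},{"wx": 0,"wy": 0,"wz": 0,"dx": 0,"dy": 0,"dz": -10,"gripper": 255},{"wx": 0,"wy": 0,"wz": 0,"dx": 0,"dy": 0,"dz": -15,"gripper": 255},{"wx": 0,"wy": 0,"wz": 0,"dx": 0,"dy": 0,"dz": -20,"gripper": 255},{"wx": 0,"wy": 0,"wz": 0,"dx": 0,"dy": 0,"dz": -20,"gripper": 255},{"wx": 0,"wy": 0,"wz": 0,"dx": 0,"dy": 0,"dz": -20,"gripper": 255},{"wx": 0,"wy": 0,"wz": 0,"dx": 0,"dy": 0,"dz": -20,"gripper": 255},{"wx": 0,"wy": 0,"wz": 0,"dx": 0,"dy": 0,"dz": -10,"gripper": 255},{"wx": 0,"wy": 0,"wz": 0,"dx": 0,"dy": 0,"dz": -5,"gripper": 255},{"wx": 0,"wy": 0,"wz": 0,"dx": 0,"dy": 0,"dz": 0,"gripper": 255}]}}

```text
time_s: 7.3
ee_pos: [0.5873, 0.1725, 0.1318]
ee_rot: [0.118, 3.139, 0.0]
contact_force: [0.4, -0.1, -2.6]
grip_width: 0.194
grip_force: 58.6
```

Emit:
{"name": "move_arm", "arguments": {"motion": [{"wx": 0,"wy": 0,"wz": 0,"dx": -1,"dy": -10,"dz": 0,"gripper": 255},{"wx": 0,"wy": 0,"wz": 0,"dx": -1,"dy": -20,"dz": 0,"gripper": 255},{"wx": 0,"wy": 0,"wz": 0,"dx": -1,"dy": -30,"dz": 0,"gripper": 255},{"wx": 0,"wy": 0,"wz": 0,"dx": -1,"dy": -35,"dz": 0,"gripper": 255},{"wx": 0,"wy": 0,"wz": 0,"dx": -1,"dy": -35,"dz": 0,"gripper": 255},{"wx": 0,"wy": 0,"wz": 0,"dx": -1,"dy": -35,"dz": 0,"gripper": 255},{"wx": 0,"wy": 0,"wz": 0,"dx": -1,"dy": -35,"dz": 0,"gripper": 255},{"wx": 0,"wy": 0,"wz": 0,"dx": -1,"dy": -35,"dz": 0,"gripper": 255},{"wx": 0,"wy": 0,"wz": 0,"dx": -1,"dy": -35,"dz": 0,"gripper": 255},{"wx": 0,"wy": 0,"wz": 0,"dx": -1,"dy": -35,"dz": 0,"gripper": 255},{"wx": 0,"wy": 0,"wz": 0,"dx": -1,"dy": -35,"dz": 0,"gripper": 255},{"wx": 0,"wy": 0,"wz": 0,"dx": -1,"dy": -35,"dz": 0,"gripper": 255}]}}

```text
time_s: 8.5
ee_pos: [0.5699, -0.2047, 0.1301]
ee_rot: [-0.118, -3.138, -0.0]
contact_force: [0.7, 0.2, -3.0]
grip_width: 0.191
grip_force: 58.8
```

Emit:
{"name": "move_arm", "arguments": {"motion": [{"wx": 0,"wy": 0,"wz": 4,"dx": -1,"dy": -25,"dz": 0,"gripper": 255},{"wx": 0,"wy": 0,"wz": 7,"dx": 0,"dy": -20,"dz": 0,"gripper": 255},{"wx": 0,"wy": 0,"wz": 8,"dx": 0,"dy": 0,"dz": 0,"gripper": 255},{"wx": 0,"wy": 0,"wz": 8,"dx": 0,"dy": 0,"dz": 0,"gripper": 255},{"wx": 0,"wy": 0,"wz": 8,"dx": 0,"dy": 0,"dz": 0,"gripper": 255},{"wx": 0,"wy": 0,"wz": 8,"dx": 0,"dy": 0,"dz": 0,"gripper": 255},{"wx": 0,"wy": 0,"wz": 8,"dx": 0,"dy": 0,"dz": 0,"gripper": 255},{"wx": 0,"wy": 0,"wz": 8,"dx": 0,"dy": 0,"dz": 0,"gripper": 255},{"wx": 0,"wy": 0,"wz": 8,"dx": 0,"dy": 0,"dz": 0,"gripper": 255},{"wx": 0,"wy": 0,"wz": 8,"dx": 0,"dy": 0,"dz": 0,"gripper": 255},{"wx": 0,"wy": 0,"wz": 8,"dx": 0,"dy": 0,"dz": 0,"gripper": 255},{"wx": 0,"wy": 0,"wz": 7,"dx": 0,"dy": 0,"dz": 0,"gripper": 255}]}}

```text
time_s: 9.7
ee_pos: [0.567, -0.247, 0.1307]
ee_rot: [-2.311, -2.126, 0.0]
contact_force: [-0.2, 0.3, -1.5]
grip_width: 0.193
grip_force: 58.8
```

```bash
python3 - <<'E'
from h import *
delta([.570,-.248,.025]); snap('wrist','w3')
E
```

```text
t 9.7 pos [ 0.567  -0.247   0.1307] x [0.083 0.997 0.001] z [-0.001  0.001 -1.   ] yaw 85.22 F [-0.2  0.3 -1.5] w 0.193 gf 58.8 q [ 0.75  0.61 -0.65  1.66  0.42  1.01 -0.12]
tool delta mm [ -0.8   3.2 105.7]
```

View pics/w3.png

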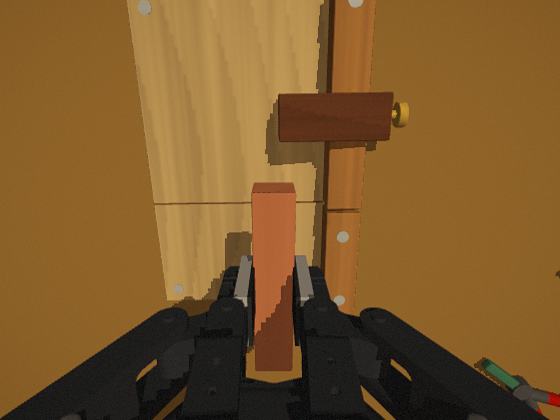

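The stop's working edge runs from (278,141) to (389,139), the fence's near top edge from about (333,5) through (325,210), and the bar is held straight with its front end at (273,184).

```bash
python3 - <<'E'
from h import *
p=lambda n,v:print(n,np.round(v,4))
s1,s2=ray('w3',279,141,.0545),ray('w3',388,139.5,.0545);p('stop',s1);p('',s2);p('ang',np.degrees(np.arctan2(*(s2-s1)[1::-1])))
f=[ray('w3',u,v,.044) for u,v in((333,5),(326,205),(322.5,290))]
for x in f:p('fence top',x)
e=f[0]-f[2];p('fang',np.degrees(np.arctan2(e[1],e[0])))
p('bar end top', [ray('w3',252,192,.13-.0065+.022-.004),ray('w3',296,192,.1415)])
p('kerf bed',[ray('w3',155,203.5,.02),ray('w3',321,202,.02)])
E
```

```text
stop [ 0.5748 -0.1948  0.0545]
 [ 0.6453 -0.1997  0.0545]
ang -3.9862
fence top [ 0.6137 -0.1178  0.044 ]
fence top [ 0.6052 -0.2447  0.044 ]
fence top [ 0.6    -0.3152  0.044 ]
fang 86.0459
bar end top [[ 0.5616 -0.2033  0.1415]
 [ 0.5796 -0.2048  0.1415]]
kerf bed [[ 0.4724 -0.2403  0.02  ]
 [ 0.6046 -0.25    0.02  ]]
```

Emit:
{"name": "move_arm", "arguments": {"motion": [{"wx": 0,"wy": 0,"wz": -0.8,"dx": 0,"dy": 7,"dz": 5,"gripper": 255},{"wx": 0,"wy": 0,"wz": 0,"dx": 0,"dy": 0,"dz": 15,"gripper": 255},{"wx": 0,"wy": 0,"wz": 0,"dx": 0,"dy": 0,"dz": 20,"gripper": 255},{"wx": 0,"wy": 0,"wz": 0,"dx": 0,"dy": 0,"dz": 20,"gripper": 255},{"wx": 0,"wy": 0,"wz": 0,"dx": 0,"dy": 0,"dz": 20,"gripper": 255},{"wx": 0,"wy": 0,"wz": 0,"dx": 0,"dy": 0,"dz": 10,"gripper": 255},{"wx": 0,"wy": 0,"wz": 0,"dx": 0,"dy": 0,"dz": 8,"gripper": 255},{"wx": 0,"wy": 0,"wz": 0,"dx": 0,"dy": 0,"dz": 5,"gripper": 255},{"wx": 0,"wy": 0,"wz": 0,"dx": 0,"dy": 0,"dz": 2,"gripper": 255},{"wx": 0,"wy": 0,"wz": 0,"dx": 0,"dy": 0,"dz": 0,"gripper": 255},{"wx": 0,"wy": 0,"wz": 0,"dx": 0,"dy": 0,"dz": 0,"gripper": 255}]}}

```text
time_s: 10.85
ee_pos: [0.5748, -0.2478, 0.027]
ee_rot: [2.287, 2.152, 0.001]
contact_force: [-0.2, -0.6, -2.7]
grip_width: 0.193
grip_force: 58.8
```

Emit:
{"name": "move_arm", "arguments": {"motion": [{"wx": 0,"wy": 0,"wz": 0,"dx": 3,"dy": 0,"dz": 0,"gripper": 255},{"wx": 0,"wy": 0,"wz": 0,"dx": 3,"dy": 0,"dz": 0,"gripper": 255},{"wx": 0,"wy": 0,"wz": 0,"dx": 2,"dy": 0,"dz": 0,"gripper": 255},{"wx": 0,"wy": 0,"wz": 0,"dx": 0,"dy": 0,"dz": 0,"gripper": 255}]}}

```text
time_s: 11.25
ee_pos: [0.575, -0.2395, 0.0265]
ee_rot: [2.287, 2.153, -0.0]
contact_force: [-0.5, -0.5, -1.9]
grip_width: 0.191
grip_force: 58.9
```

Emit:
{"name": "move_arm", "arguments": {"motion": [{"wx": 0,"wy": 0,"wz": 0,"dx": 1,"dy": 0,"dz": 0,"gripper": 255},{"wx": 0,"wy": 0,"wz": 0,"dx": 1,"dy": 0,"dz": 0,"gripper": 255},{"wx": 0,"wy": 0,"wz": 0,"dx": 0,"dy": 0,"dz": 0,"gripper": 255}]}}

```text
time_s: 11.55
ee_pos: [0.5749, -0.2394, 0.0265]
ee_rot: [2.288, 2.15, -0.002]
contact_force: [-0.2, -5.1, -1.5]
grip_width: 0.192
grip_force: 59.0
```

Emit:
{"name": "move_arm", "arguments": {"motion": [{"wx": 0,"wy": 0,"wz": 0,"dx": 0,"dy": 0,"dz": 1,"gripper": 255},{"wx": 0,"wy": 0,"wz": 0,"dx": 0,"dy": 0,"dz": 1,"gripper": 255},{"wx": 0,"wy": 0,"wz": 0,"dx": 0,"dy": 0,"dz": 1,"gripper": 255},{"wx": 0,"wy": 0,"wz": 0,"dx": 0,"dy": 0,"dz": 0.5,"gripper": 255},{"wx": 0,"wy": 0,"wz": 0,"dx": 0,"dy": 0,"dz": 0,"gripper": 255}]}}

```text
time_s: 12.05
ee_pos: [0.5749, -0.2394, 0.0233]
ee_rot: [2.288, 2.15, -0.002]
contact_force: [-1.4, -4.5, 2.9]
grip_width: 0.193
grip_force: 59.5
```

Emit:
{"name": "move_arm", "arguments": {"motion": [{"wx": 0,"wy": 0,"wz": 0,"dx": 0,"dy": 0,"dz": 0.3,"gripper": 178},{"wx": 0,"wy": 0,"wz": 0,"dx": 0,"dy": 0,"dz": 0,"gripper": 178},{"wx": 0,"wy": 0,"wz": 0,"dx": 0,"dy": 0,"dz": 0,"gripper": 178},{"wx": 0,"wy": 0,"wz": 0,"dx": 0,"dy": 0,"dz": 0,"gripper": 178}]}}

```text
time_s: 12.45
ee_pos: [0.5751, -0.2373, 0.0225]
ee_rot: [-2.287, -2.153, -0.001]
contact_force: [-1.2, 0.8, 0.2]
grip_width: 0.299
grip_force: 0.0
```

```bash
python3 - <<'E'
from h import *
delta(None); snap('wrist','w4')
E
```

```text
t 12.45 pos [ 0.5751 -0.2373  0.0225] x [0.06  0.998 0.   ] z [ 0.  0. -1.] yaw 86.54 F [-1.2  0.8  0.2] w 0.299 gf 0.0 q [ 0.69  0.74 -0.58  1.74  0.53  0.83 -0.2 ]
```

View pics/w4.png

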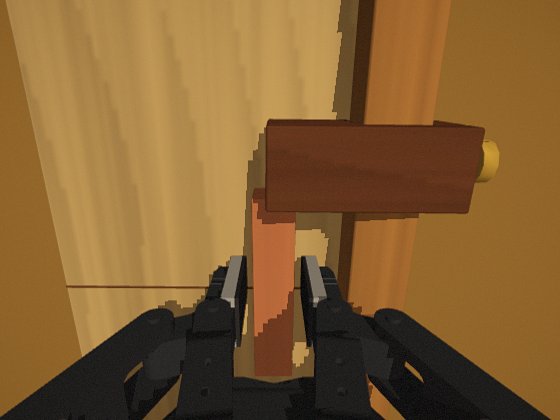

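The bar lies flat against the stop, from (273,195) to (273,375), midway between the open fingers and about 2 cm off the fence. I'll lift off, back away, close and tilt for the push.

Emit:
{"name": "move_arm", "arguments": {"motion": [{"wx": 0,"wy": 0,"wz": 0,"dx": 0,"dy": 0,"dz": -4,"gripper": 178},{"wx": 0,"wy": 0,"wz": 0,"dx": 0,"dy": 0,"dz": -10,"gripper": 178},{"wx": 0,"wy": 0,"wz": 0,"dx": 0,"dy": 0,"dz": -20,"gripper": 178},{"wx": 0,"wy": 0,"wz": 0,"dx": 0,"dy": 0,"dz": -25,"gripper": 178},{"wx": 0,"wy": 0,"wz": 0,"dx": 0,"dy": 0,"dz": -20,"gripper": 178},{"wx": 0,"wy": 0,"wz": 0,"dx": 0,"dy": -20,"dz": 0,"gripper": 255},{"wx": 0,"wy": 0,"wz": 0,"dx": 0,"dy": -25,"dz": 0,"gripper": 255},{"wx": 0,"wy": 0,"wz": 0,"dx": 0,"dy": -10,"dz": 0,"gripper": 255}]}}

```text
time_s: 13.3
ee_pos: [0.5183, -0.2345, 0.1023]
ee_rot: [2.288, 2.152, -0.002]
contact_force: [0.6, 0.6, -0.0]
grip_width: 0.001
grip_force: 0.0
```

Emit:
{"name": "move_arm", "arguments": {"motion": [{"wx": -5,"wy": 0,"wz": 0,"dx": 0,"dy": 0,"dz": 0,"gripper": 255},{"wx": -5,"wy": 0,"wz": 0,"dx": 0,"dy": 0,"dz": 0,"gripper": 255},{"wx": -5,"wy": 0,"wz": 0,"dx": 0,"dy": 0,"dz": 0,"gripper": 255},{"wx": -5,"wy": 0,"wz": 0,"dx": 0,"dy": 0,"dz": 0,"gripper": 255},{"wx": -5,"wy": 0,"wz": 0,"dx": 0,"dy": 0,"dz": 0,"gripper": 255},{"wx": -5,"wy": 0,"wz": 0,"dx": 0,"dy": 0,"dz": 0,"gripper": 255},{"wx": -5,"wy": 0,"wz": 0,"dx": 0,"dy": 0,"dz": 0,"gripper": 255},{"wx": -5,"wy": 0,"wz": 0,"dx": 0,"dy": 0,"dz": 0,"gripper": 255},{"wx": -5,"wy": 0,"wz": 0,"dx": 0,"dy": 0,"dz": 0,"gripper": 255},{"wx": 0,"wy": 0,"wz": 0,"dx": 0,"dy": 0,"dz": 0,"gripper": 255}]}}

```text
time_s: 14.3
ee_pos: [0.5105, -0.2491, 0.0929]
ee_rot: [1.979, 1.849, 0.445]
contact_force: [-0.3, -0.1, 0.8]
grip_width: 0.003
grip_force: 0.0
```

```bash
python3 - <<'E'
from h import *
delta([.53,-.238,.040]); s,q,M=pose(); print(M.round(3)); snap('top','t2'); snap('wrist','w5')
a=cv2.imread('pics/w5.png'); im=cv2.resize(cv2.imread('pics/t2.png')[150:290,300:450],None,fx=3,fy=3,interpolation=cv2.INTER_CUBIC)
a=cv2.resize(a,(350,262)); c=np.zeros((420,800,3),np.uint8); c[:,:450]=im; c[:262,450:]=a; cv2.imwrite('pics/c5.png',c)
E
```

```text
t 14.3 pos [ 0.5105 -0.2491  0.0929] x [ 0.077  0.996 -0.035] z [ 0.485 -0.069 -0.872] yaw 85.58 F [-0.3 -0.1  0.8] w 0.003 gf 0.0 q [ 1.08  0.49 -0.78  2.25  1.44  0.19 -1.01]
tool delta mm [14.5 -9.4 54.8]
[[ 0.077  0.871  0.485]
 [ 0.996 -0.05  -0.069]
 [-0.035  0.488 -0.872]]
```

View pics/c5.png

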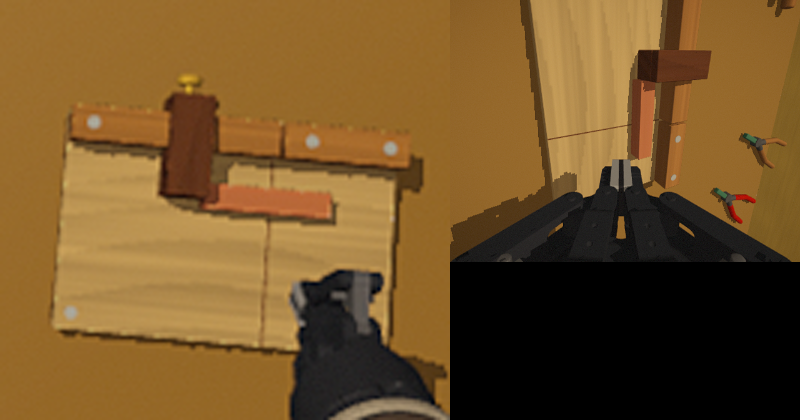

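The bar lies at the stop, its centre about (268,200) in the left crop, and 2 cm from the fence. The closed fingers are behind it at (340,290). The tilt is wrist-limited at about 29°, so I'll slide the bar home at a smaller tilt first.

Emit:
{"name": "move_arm", "arguments": {"motion": [{"wx": 5,"wy": -1,"wz": 0,"dx": 0,"dy": 0,"dz": 0,"gripper": 255},{"wx": 5,"wy": -1,"wz": 0,"dx": 0,"dy": 0,"dz": 0,"gripper": 255},{"wx": 4,"wy": 0,"wz": 0,"dx": 0,"dy": 0,"dz": 0,"gripper": 255},{"wx": 0,"wy": 0,"wz": 0,"dx": 0,"dy": 0,"dz": 0,"gripper": 255}]}}

```text
time_s: 14.8
ee_pos: [0.5144, -0.2511, 0.0944]
ee_rot: [2.102, 1.935, 0.24]
contact_force: [0.9, 0.1, 0.3]
grip_width: -0.001
grip_force: 0.0
```

```bash
python3 - <<'E'
from h import *
delta([.53,-.2375,.027]); s,q,M=pose(); print(M.round(3))
E
```

```text
t 14.8 pos [ 0.5144 -0.2511  0.0944] x [ 0.092  0.994 -0.063] z [ 0.304 -0.088 -0.949] yaw 84.69 F [0.9 0.1 0.3] w -0.001 gf 0.0 q [ 1.06  0.55 -0.9   2.09  0.92  0.53 -0.55]
tool delta mm [19.2 -7.  67.5]
[[ 0.092  0.948  0.304]
 [ 0.994 -0.069 -0.088]
 [-0.063  0.31  -0.949]]
```

Emit:
{"name": "move_arm", "arguments": {"motion": [{"wx": 0,"wy": 3.8,"wz": -1.3,"dx": 0,"dy": 0,"dz": 0,"gripper": 255},{"wx": 0,"wy": 0,"wz": 0,"dx": 6,"dy": -3,"dz": 10,"gripper": 255},{"wx": 0,"wy": 0,"wz": 0,"dx": 6,"dy": -4,"dz": 15,"gripper": 255},{"wx": 0,"wy": 0,"wz": 0,"dx": 6,"dy": 0,"dz": 15,"gripper": 255},{"wx": 0,"wy": 0,"wz": 0,"dx": 0,"dy": 0,"dz": 10,"gripper": 255},{"wx": 0,"wy": 0,"wz": 0,"dx": 0,"dy": 0,"dz": 0,"gripper": 255}]}}

```text
time_s: 15.4
ee_pos: [0.5206, -0.235, 0.0421]
ee_rot: [2.096, 1.995, 0.303]
contact_force: [-0.3, -0.7, 0.1]
grip_width: -0.003
grip_force: 0.0
```

```bash
python3 - <<'E'
from h import *
delta([.53,-.2375,.027]); s,q,M=pose(); print(M.round(3))
E
```

```text
t 15.4 pos [ 0.5206 -0.235   0.0421] x [ 0.051  0.999 -0.009] z [ 0.306 -0.024 -0.952] yaw 87.1 F [-0.3 -0.7  0.1] w -0.003 gf 0.0 q [ 0.99  0.63 -0.82  2.11  1.    0.43 -0.6 ]
tool delta mm [-1.9  4.4 17.3]
[[ 0.051  0.951  0.306]
 [ 0.999 -0.045 -0.024]
 [-0.009  0.307 -0.952]]
```

Emit:
{"name": "move_arm", "arguments": {"motion": [{"wx": 0,"wy": 0,"wz": 1.0,"dx": -2,"dy": 0,"dz": 6,"gripper": 255},{"wx": 0,"wy": 0,"wz": 0,"dx": 0,"dy": 2,"dz": 6,"gripper": 255},{"wx": 0,"wy": 0,"wz": 0,"dx": 0,"dy": 2,"dz": 4,"gripper": 255},{"wx": 0,"wy": 0,"wz": 0,"dx": 0,"dy": 5,"dz": 1.6,"gripper": 255},{"wx": 0,"wy": 0,"wz": 0,"dx": 0,"dy": 5,"dz": 1.6,"gripper": 255},{"wx": 0,"wy": 0,"wz": 0,"dx": 0,"dy": 5,"dz": 1.6,"gripper": 255},{"wx": 0,"wy": 0,"wz": 0,"dx": 0,"dy": 0,"dz": 0,"gripper": 255}]}}

```text
time_s: 16.1
ee_pos: [0.5465, -0.2391, 0.0295]
ee_rot: [2.114, 1.976, 0.308]
contact_force: [0.7, 1.2, -0.4]
grip_width: -0.001
grip_force: 0.0
```

```bash
python3 - <<'E'
from h import *
delta([.573,-.2405,.027]); s,q,M=pose(); print(M.round(3))
E
```

```text
t 16.1 pos [ 0.5465 -0.2391  0.0295] x [ 0.068  0.998 -0.004] z [ 0.308 -0.025 -0.951] yaw 86.1 F [ 0.7  1.2 -0.4] w -0.001 gf 0.0 q [ 0.95  0.67 -0.78  2.06  1.03  0.44 -0.63]
tool delta mm [ 0.4 24.5 10.5]
[[ 0.068  0.949  0.308]
 [ 0.998 -0.063 -0.025]
 [-0.004  0.309 -0.951]]
```

Emit:
{"name": "move_arm", "arguments": {"motion": [{"wx": 0,"wy": 0,"wz": 0,"dx": 0,"dy": 2.4,"dz": 2.8,"gripper": 255},{"wx": 0,"wy": 0,"wz": 0,"dx": 0,"dy": 3,"dz": 1,"gripper": 255},{"wx": 0,"wy": 0,"wz": 0,"dx": 0,"dy": 3,"dz": 1,"gripper": 255},{"wx": 0,"wy": 0,"wz": 0,"dx": 0,"dy": 3,"dz": 1,"gripper": 255},{"wx": 0,"wy": 0,"wz": 0,"dx": 0,"dy": 3,"dz": 1,"gripper": 255},{"wx": 0,"wy": 0,"wz": 0,"dx": 0,"dy": 0,"dz": 0,"gripper": 255}]}}

```text
time_s: 16.7
ee_pos: [0.5616, -0.2402, 0.0271]
ee_rot: [2.114, 1.976, 0.307]
contact_force: [-0.4, -0.7, -0.4]
grip_width: -0.004
grip_force: 0.0
```

Emit:
{"name": "move_arm", "arguments": {"motion": [{"wx": 0,"wy": 0,"wz": 0,"dx": 0,"dy": 2,"dz": 0.7,"gripper": 255},{"wx": 0,"wy": 0,"wz": 0,"dx": 0,"dy": 2,"dz": 0.7,"gripper": 255},{"wx": 0,"wy": 0,"wz": 0,"dx": 0,"dy": 2,"dz": 0.7,"gripper": 255},{"wx": 0,"wy": 0,"wz": 0,"dx": 0,"dy": 0,"dz": 0,"gripper": 255}]}}

```text
time_s: 17.1
ee_pos: [0.5678, -0.2407, 0.027]
ee_rot: [2.114, 1.976, 0.307]
contact_force: [-0.3, -0.6, -0.0]
grip_width: 0.002
grip_force: 0.0
```

```bash
python3 - <<'E'
from h import *
delta([.573,-.2405,.028]); snap('wrist','w6'); snap('top','t6')
a=cv2.imread('pics/w6.png'); im=cv2.resize(cv2.imread('pics/t6.png')[160:290,310:445],None,fx=2.2,fy=2.2,interpolation=cv2.INTER_CUBIC)
a=cv2.resize(a[:,100:500],None,fx=1.2,fy=1.2); c=np.zeros((504,480+im.shape[1],3),np.uint8); c[:,:480]=a; c[:im.shape[0],480:]=im; cv2.imwrite('pics/c6.png',c)
E
```

```text
t 17.1 pos [ 0.5678 -0.2407  0.027 ] x [ 0.068  0.998 -0.004] z [ 0.307 -0.025 -0.951] yaw 86.09 F [-0.3 -0.6 -0. ] w 0.002 gf 0.0 q [ 0.93  0.7  -0.78  2.02  1.02  0.46 -0.62]
tool delta mm [0.5 5.2 0.6]
```

View pics/c6.png

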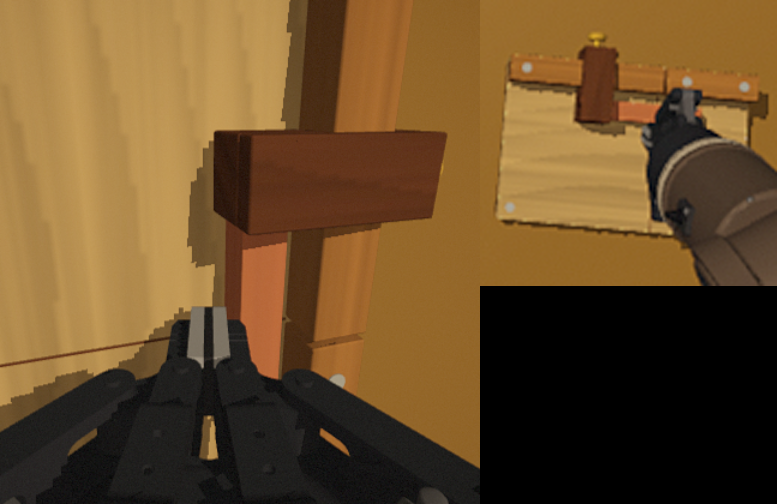

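The bar is still against the stop and parallel to the fence. Its far edge is at (286,330), with a few mm left to the fence face. I'll keep pushing until there is contact.

Emit:
{"name": "move_arm", "arguments": {"motion": [{"wx": 0,"wy": 0,"wz": 0,"dx": 0,"dy": 2,"dz": 0.6,"gripper": 255},{"wx": 0,"wy": 0,"wz": 0,"dx": 0,"dy": 2,"dz": 0.6,"gripper": 255},{"wx": 0,"wy": 0,"wz": 0,"dx": 0,"dy": 0,"dz": 0,"gripper": 255}]}}

```text
time_s: 17.5
ee_pos: [0.5719, -0.241, 0.027]
ee_rot: [2.114, 1.976, 0.307]
contact_force: [-1.0, 0.2, -1.0]
grip_width: 0.003
grip_force: 0.1
```

Emit:
{"name": "move_arm", "arguments": {"motion": [{"wx": 0,"wy": 0,"wz": 0,"dx": 0,"dy": 1.5,"dz": 0.5,"gripper": 255},{"wx": 0,"wy": 0,"wz": 0,"dx": 0,"dy": 1.5,"dz": 0.5,"gripper": 255},{"wx": 0,"wy": 0,"wz": 0,"dx": 0,"dy": 0,"dz": 0,"gripper": 255}]}}

```text
time_s: 17.8
ee_pos: [0.575, -0.2411, 0.027]
ee_rot: [2.114, 1.976, 0.307]
contact_force: [0.1, 0.2, -0.7]
grip_width: 0.004
grip_force: 0.1
```

Emit:
{"name": "move_arm", "arguments": {"motion": [{"wx": 0,"wy": 0,"wz": 0,"dx": 0,"dy": 1.5,"dz": 0.5,"gripper": 255},{"wx": 0,"wy": 0,"wz": 0,"dx": 0,"dy": 1.5,"dz": 0.5,"gripper": 255},{"wx": 0,"wy": 0,"wz": 0,"dx": 0,"dy": 0,"dz": 0,"gripper": 255}]}}

```text
time_s: 18.1
ee_pos: [0.5782, -0.2414, 0.027]
ee_rot: [2.114, 1.976, 0.307]
contact_force: [0.6, 0.2, 0.1]
grip_width: -0.002
grip_force: 0.1
```

Emit:
{"name": "move_arm", "arguments": {"motion": [{"wx": 0,"wy": 0,"wz": 0,"dx": 0,"dy": 1,"dz": 0.3,"gripper": 255},{"wx": 0,"wy": 0,"wz": 0,"dx": 0,"dy": 1,"dz": 0.3,"gripper": 255},{"wx": 0,"wy": 0,"wz": 0,"dx": 0,"dy": 1,"dz": 0.3,"gripper": 255},{"wx": 0,"wy": 0,"wz": 0,"dx": 0,"dy": 0,"dz": 0,"gripper": 255}]}}

```text
time_s: 18.5
ee_pos: [0.5794, -0.2415, 0.0266]
ee_rot: [2.116, 1.978, 0.303]
contact_force: [-10.9, 1.4, 7.5]
grip_width: -0.002
grip_force: 5.3
```

```bash
python3 - <<'E'
from h import *
delta(None); snap('wrist','w7')
a=cv2.imread('pics/w7.png'); cv2.imwrite('pics/c7.png',cv2.resize(a[120:360,180:460],None,fx=2.5,fy=2.5,interpolation=cv2.INTER_CUBIC))
E
```

```text
t 18.5 pos [ 0.5794 -0.2415  0.0266] x [ 0.068  0.998 -0.005] z [ 0.304 -0.026 -0.952] yaw 86.08 F [-10.9   1.4   7.5] w -0.002 gf 5.3 q [ 0.91  0.71 -0.79  1.99  1.01  0.48 -0.61]
```

View pics/c7.png

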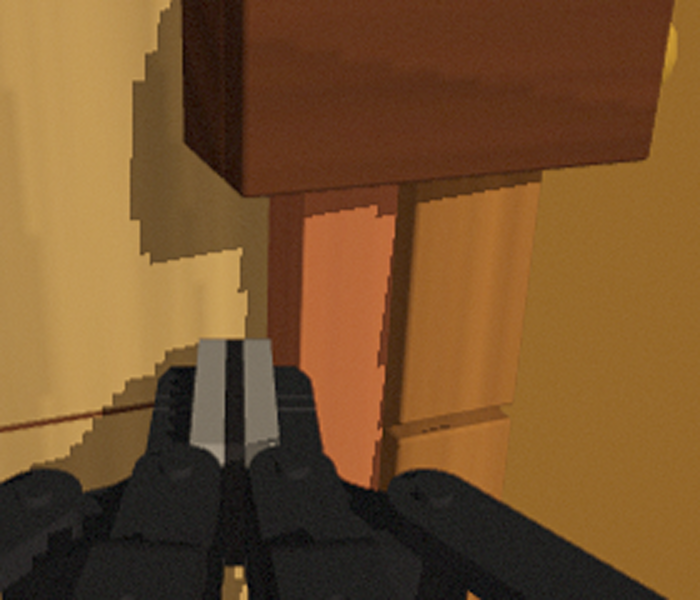

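The bar is now against the fence, with its far edge touching the fence face at (390,300) in the crop and an 11 N push. Next I'll back off, rise and tilt for the diagonal push on the near top edge.

Emit:
{"name": "move_arm", "arguments": {"motion": [{"wx": 0,"wy": 0,"wz": 0,"dx": 0,"dy": -4,"dz": -1.5,"gripper": 255},{"wx": 0,"wy": 0,"wz": 0,"dx": 0,"dy": -6,"dz": -2,"gripper": 255},{"wx": 0,"wy": 0,"wz": 0,"dx": 0,"dy": -4,"dz": -10,"gripper": 255},{"wx": 0,"wy": 0,"wz": 0,"dx": 0,"dy": 0,"dz": -15,"gripper": 255},{"wx": -4,"wy": 0,"wz": 0,"dx": 0,"dy": 0,"dz": 0,"gripper": 255},{"wx": -4,"wy": 0,"wz": 0,"dx": 0,"dy": 0,"dz": 0,"gripper": 255},{"wx": -4,"wy": 0,"wz": 0,"dx": 0,"dy": 0,"dz": 0,"gripper": 255},{"wx": -4,"wy": 0,"wz": 0,"dx": 0,"dy": 0,"dz": 0,"gripper": 255},{"wx": 0,"wy": 0,"wz": 0,"dx": 0,"dy": 0,"dz": 0,"gripper": 255}]}}

```text
time_s: 19.45
ee_pos: [0.5547, -0.2447, 0.047]
ee_rot: [1.995, 1.864, 0.455]
contact_force: [0.5, -0.6, 0.3]
grip_width: -0.005
grip_force: 0.0
```

```bash
python3 - <<'E'
from h import *
s,q,M=pose(); print(M.round(3))
E=np.array([.587,-.2405,.038]); T=E+.003*M[:,1]-.010*M[:,2]; print('pre',T); delta(T)
E
```

```text
[[ 0.072  0.877  0.475]
 [ 0.997 -0.055 -0.049]
 [-0.017  0.477 -0.879]]
pre [ 0.58488308 -0.24017253  0.04821819]
t 19.45 pos [ 0.5547 -0.2447  0.047 ] x [ 0.072  0.997 -0.017] z [ 0.475 -0.049 -0.879] yaw 85.88 F [ 0.5 -0.6  0.3] w -0.005 gf 0.0 q [ 0.94  0.61 -0.69  2.18  1.7   0.22 -1.28]
tool delta mm [ 6.7 26.8 13. ]
```

Emit:
{"name": "move_arm", "arguments": {"motion": [{"wx": 0,"wy": 0,"wz": 0,"dx": 3,"dy": 9,"dz": 0,"gripper": 255},{"wx": 0,"wy": 1,"wz": 0,"dx": 3,"dy": 9,"dz": 0,"gripper": 255},{"wx": -2,"wy": 0,"wz": 0,"dx": 0,"dy": 9,"dz": 3,"gripper": 255},{"wx": -2,"wy": 0,"wz": 0,"dx": 0,"dy": 0,"dz": 5,"gripper": 255},{"wx": 0,"wy": 0,"wz": 0,"dx": 0,"dy": 0,"dz": 4,"gripper": 255},{"wx": 0,"wy": 0,"wz": 0,"dx": 0,"dy": 0,"dz": 0,"gripper": 255}]}}

```text
time_s: 20.05
ee_pos: [0.5837, -0.2405, 0.0483]
ee_rot: [1.962, 1.835, 0.527]
contact_force: [-0.4, 0.7, -0.3]
grip_width: -0.001
grip_force: 0.0
```

```bash
python3 - <<'E'
from h import *
s,q,M=pose(); print(M.round(3))
E=np.array([.587,-.2405,.038]); T=E+.003*M[:,1]; delta(T)
E
```

```text
[[ 0.066  0.846  0.528]
 [ 0.998 -0.057 -0.034]
 [ 0.001  0.53  -0.848]]
t 20.05 pos [ 0.5837 -0.2405  0.0483] x [0.066 0.998 0.001] z [ 0.528 -0.034 -0.848] yaw 86.21 F [-0.4  0.7 -0.3] w -0.001 gf 0.0 q [ 0.99  0.67 -0.78  2.16  1.91  0.26 -1.46]
tool delta mm [ 0.2  0.3 10.5]
```

Tilt is now 32° and the alignment is right. I'll go in along the tool axis.

Emit:
{"name": "move_arm", "arguments": {"motion": [{"wx": 0,"wy": 0,"wz": 0,"dx": 0,"dy": 0,"dz": 4,"gripper": 255},{"wx": 0,"wy": 0,"wz": 0,"dx": 0,"dy": 0,"dz": 3,"gripper": 255},{"wx": 0,"wy": 0,"wz": 0,"dx": 0,"dy": 0,"dz": 2,"gripper": 255},{"wx": 0,"wy": 0,"wz": 0,"dx": 0,"dy": 0,"dz": 1,"gripper": 255},{"wx": 0,"wy": 0,"wz": 0,"dx": 0,"dy": 0,"dz": 0,"gripper": 255}]}}

```text
time_s: 20.55
ee_pos: [0.5897, -0.2406, 0.0405]
ee_rot: [1.957, 1.836, 0.527]
contact_force: [0.0, 0.7, 0.1]
grip_width: -0.003
grip_force: 0.0
```

Emit:
{"name": "move_arm", "arguments": {"motion": [{"wx": 0,"wy": 0,"wz": 0,"dx": 0,"dy": 0,"dz": 1,"gripper": 255},{"wx": 0,"wy": 0,"wz": 0,"dx": 0,"dy": 0,"dz": 0,"gripper": 255}]}}

```text
time_s: 20.75
ee_pos: [0.5902, -0.2409, 0.0397]
ee_rot: [1.957, 1.835, 0.527]
contact_force: [-0.0, 0.3, 0.1]
grip_width: -0.0
grip_force: 0.0
```

Emit:
{"name": "move_arm", "arguments": {"motion": [{"wx": 0,"wy": 0,"wz": 0,"dx": 0,"dy": 0,"dz": 1,"gripper": 255},{"wx": 0,"wy": 0,"wz": 0,"dx": 0,"dy": 0,"dz": 0,"gripper": 255}]}}

```text
time_s: 20.95
ee_pos: [0.5906, -0.2408, 0.0391]
ee_rot: [1.957, 1.835, 0.527]
contact_force: [-4.4, -0.7, 8.3]
grip_width: -0.001
grip_force: 4.4
```

Emit:
{"name": "move_arm", "arguments": {"motion": [{"wx": 0,"wy": 0,"wz": 0,"dx": 0,"dy": 0,"dz": 1,"gripper": 255},{"wx": 0,"wy": 0,"wz": 0,"dx": 0,"dy": 0,"dz": 0,"gripper": 255}]}}

```text
time_s: 21.15
ee_pos: [0.5907, -0.2409, 0.0388]
ee_rot: [1.956, 1.835, 0.527]
contact_force: [-14.0, 0.8, 17.6]
grip_width: -0.0
grip_force: 11.4
```

Emit:
{"name": "move_arm", "arguments": {"motion": [{"wx": 0,"wy": 0,"wz": 0,"dx": 0,"dy": 0,"dz": 1,"gripper": 255},{"wx": 0,"wy": 0,"wz": 0,"dx": 0,"dy": 0,"dz": 0,"gripper": 255}]}}

```text
time_s: 21.35
ee_pos: [0.5909, -0.2408, 0.0384]
ee_rot: [1.955, 1.835, 0.526]
contact_force: [-22.4, 1.1, 30.9]
grip_width: 0.001
grip_force: 19.2
```

Force is 22 N into the fence and 31 N down. I'll check the bar's end position before handing in.

```bash
python3 - <<'E'
from h import *
g=snap('scene','s8'); snap('top','t8'); snap('wrist','w8'); delta(None)
def proj(f,P):
    g=np.load(f'pics/{f}.npz'); c=R.from_rotvec(g['orientation']).as_matrix().T@(np.array(P)-g['eye']); return np.array([g['cx']+g['fx']*c[0]/c[2],g['cy']+g['fy']*c[1]/c[2]])
c=np.zeros((600,800,3),np.uint8)
for f,k,s,x0,y0,w,h in(('s8',0,5,0,0,400,600),('t8',0,5,400,0,400,300),('w8',0,2.4,400,300,400,300)):
    P=proj(f,[.592,-.245 if f!='w8' else -.22,.038]); ww,hh=int(w/s),int(h/s); x=int(np.clip(P[0]-ww/2,0,560-ww)); y=int(np.clip(P[1]-hh/2,0,420-hh))
    c[y0:y0+h,x0:x0+w]=cv2.resize(cv2.imread(f'pics/{f}.png')[y:y+hh,x:x+ww],(w,h),interpolation=cv2.INTER_CUBIC); print(f,x,y,P)
cv2.imwrite('pics/c8.png',c)
for u,v in((333,195),(331,219)): print('end t2',ray('t2',300+u/3,150+v/3,.038))
E
```

```text
t 21.5 pos [ 0.5909 -0.2409  0.0385] x [ 0.064  0.998 -0.003] z [ 0.531 -0.036 -0.847] yaw 86.32 F [-21.7   0.9  30.7] w 0.001 gf 18.8 q [ 0.99  0.7  -0.79  2.16  1.96  0.29 -1.49]
s8 174 84 [214.1898751  144.59416921]
t8 351 178 [391.82345275 208.16347179]
w8 190 169 [273.05051136 231.51320143]
end t2 [ 0.57820235 -0.28575912  0.038     ]
end t2 [ 0.5610923  -0.28415547  0.038     ]
```

View pics/c8.png

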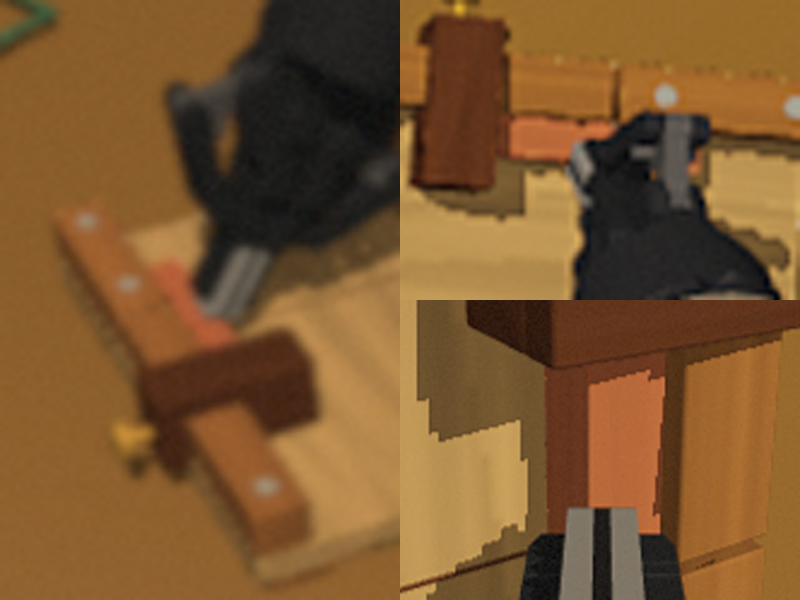

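The bar lies along the fence with its end at the stop: crop (505,135) in the top view and (600,365) in the wrist view. The earlier end measurement gives 90.5 mm from the stop face, so the gap is about 0–1 mm. I'll ease off, nudge it towards the stop to be sure, then press again.

Emit:
{"name": "move_arm", "arguments": {"motion": [{"wx": 0,"wy": 0,"wz": 0,"dx": 0,"dy": 0,"dz": -1.5,"gripper": 255},{"wx": 0,"wy": 0,"wz": 0,"dx": 0,"dy": 0,"dz": 0,"gripper": 255}]}}

```text
time_s: 21.7
ee_pos: [0.5906, -0.2409, 0.039]
ee_rot: [1.956, 1.835, 0.527]
contact_force: [-7.8, 1.0, 10.2]
grip_width: -0.005
grip_force: 6.2
```

Emit:
{"name": "move_arm", "arguments": {"motion": [{"wx": 0,"wy": 0,"wz": 0,"dx": 1,"dy": 0,"dz": 0,"gripper": 255},{"wx": 0,"wy": 0,"wz": 0,"dx": 1,"dy": 0,"dz": 0,"gripper": 255},{"wx": 0,"wy": 0,"wz": 0,"dx": 0,"dy": 0,"dz": 0,"gripper": 255}]}}

```text
time_s: 22.0
ee_pos: [0.5906, -0.2407, 0.0389]
ee_rot: [1.957, 1.832, 0.524]
contact_force: [-8.7, -3.1, 12.6]
grip_width: -0.003
grip_force: 7.4
```

Emit:
{"name": "move_arm", "arguments": {"motion": [{"wx": 0,"wy": 0,"wz": 0,"dx": 1,"dy": 0,"dz": 0,"gripper": 255},{"wx": 0,"wy": 0,"wz": 0,"dx": 1,"dy": 0,"dz": 0,"gripper": 255},{"wx": 0,"wy": 0,"wz": 0,"dx": 0,"dy": 0,"dz": 0,"gripper": 255}]}}

```text
time_s: 22.3
ee_pos: [0.5907, -0.2406, 0.0389]
ee_rot: [1.958, 1.83, 0.521]
contact_force: [-9.5, -6.4, 10.8]
grip_width: 0.002
grip_force: 7.6
```

Emit:
{"name": "move_arm", "arguments": {"motion": [{"wx": 0,"wy": 0,"wz": 0,"dx": 1,"dy": 0,"dz": 0,"gripper": 255},{"wx": 0,"wy": 0,"wz": 0,"dx": 1,"dy": 0,"dz": 0,"gripper": 255},{"wx": 0,"wy": 0,"wz": 0,"dx": 0,"dy": 0,"dz": 0,"gripper": 255}]}}

```text
time_s: 22.6
ee_pos: [0.5908, -0.2399, 0.039]
ee_rot: [1.959, 1.827, 0.519]
contact_force: [-9.6, -8.6, 12.7]
grip_width: -0.003
grip_force: 7.7
```

Emit:
{"name": "move_arm", "arguments": {"motion": [{"wx": 0,"wy": 0,"wz": 0,"dx": 1,"dy": 0,"dz": 0,"gripper": 255},{"wx": 0,"wy": 0,"wz": 0,"dx": 1,"dy": 0,"dz": 0,"gripper": 255},{"wx": 0,"wy": 0,"wz": 0,"dx": 0,"dy": 0,"dz": 0,"gripper": 255}]}}

```text
time_s: 22.9
ee_pos: [0.5911, -0.2372, 0.0391]
ee_rot: [1.958, 1.828, 0.52]
contact_force: [-9.1, -7.3, 12.3]
grip_width: -0.002
grip_force: 7.6
```

```bash
python3 - <<'E'
from h import *
snap('top','t9')
def proj(f,P):
    g=np.load(f'pics/{f}.npz'); c=R.from_rotvec(g['orientation']).as_matrix().T@(np.array(P)-g['eye']); return np.array([g['cx']+g['fx']*c[0]/c[2],g['cy']+g['fy']*c[1]/c[2]])
# board frame: fence line/ stop face (measured), expected end centre of bar top for gaps 0,3 mm
S=np.array([.5748,-.1948]); bx=np.array([.9976,-.0698]); by=np.array([.0698,.9976])
F=np.array([.6052,-.2447]); d=(F-S)@bx
for gap in (0,.003):
    for o in (.004,.009,.014): P=S+bx*(d-o)-by*(.09+gap); print(gap,o,P.round(4),proj('t9',[*P,.038]).round(1))
for f in('t2','t8','t9'):
    im=cv2.imread(f'pics/{f}.png')
    for v in ((216,218) if f=='t2' else (208,209,210,211,212)): print(f,v,im[v,405:417].tolist() if 0 else [tuple(int(k) for k in p[::-1]) for p in im[v,406:416]])
E
```

```text
0 0.004 [ 0.5983 -0.2867] [411.3 205.7]
0 0.009 [ 0.5933 -0.2863] [411.2 208. ]
0 0.014 [ 0.5883 -0.286 ] [411.  210.3]
0.003 0.004 [ 0.598  -0.2897] [412.7 205.8]
0.003 0.009 [ 0.5931 -0.2893] [412.6 208.1]
0.003 0.014 [ 0.5881 -0.289 ] [412.5 210.4]
t2 216 [(186, 105, 56), (186, 104, 54), (187, 105, 57), (189, 103, 56), (154, 99, 54), (183, 145, 79), (198, 157, 88), (194, 154, 86), (192, 151, 85), (191, 151, 84)]
t2 218 [(184, 104, 55), (184, 103, 53), (185, 103, 53), (195, 119, 66), (141, 92, 49), (89, 68, 37), (137, 105, 56), (177, 138, 76), (183, 145, 80), (184, 145, 79)]
t8 208 [(95, 88, 82), (96, 89, 83), (75, 71, 68), (34, 38, 38), (117, 68, 39), (121, 86, 48), (106, 81, 43), (153, 118, 63), (162, 125, 67), (163, 124, 68)]
t8 209 [(96, 89, 82), (96, 89, 84), (75, 74, 71), (38, 45, 49), (132, 78, 50), (122, 83, 45), (99, 76, 40), (179, 140, 76), (194, 153, 84), (192, 150, 84)]
t8 210 [(94, 87, 81), (92, 87, 82), (86, 75, 69), (119, 68, 51), (149, 86, 50), (125, 87, 48), (100, 77, 42), (179, 139, 77), (192, 152, 84), (188, 148, 83)]
t8 211 [(95, 89, 82), (89, 88, 84), (126, 90,
[... 386 characters left out ...]
), (151, 117, 62), (163, 126, 68), (163, 125, 69)]
t9 209 [(65, 68, 67), (29, 43, 48), (164, 89, 51), (197, 111, 59), (177, 103, 55), (126, 86, 46), (96, 74, 41), (179, 140, 77), (195, 155, 87), (192, 152, 85)]
t9 210 [(132, 87, 68), (157, 84, 53), (192, 106, 57), (200, 112, 59), (160, 92, 47), (113, 81, 43), (100, 76, 42), (179, 141, 76), (192, 153, 83), (190, 149, 84)]
t9 211 [(154, 96, 70), (189, 103, 57), (190, 103, 54), (203, 121, 67), (164, 101, 55), (114, 82, 45), (100, 76, 41), (180, 139, 75), (193, 153, 85), (190, 151, 86)]
t9 212 [(115, 79, 61), (139, 75, 42), (143, 78, 42), (168, 104, 57), (143, 96, 51), (114, 86, 47), (103, 78, 42), (181, 141, 76), (193, 154, 86), (189, 149, 83)]
```

The bar's end edge is at column 410.7 both before and after the nudge, where a fully home bar would show 411.0. So the bar is home and only the fingers slipped along it. I'll press firmly.

Emit:
{"name": "move_arm", "arguments": {"motion": [{"wx": 0,"wy": 0,"wz": 0,"dx": -2,"dy": 0,"dz": 0.7,"gripper": 255},{"wx": 0,"wy": 0,"wz": 0,"dx": 0,"dy": 0,"dz": 0.8,"gripper": 255},{"wx": 0,"wy": 0,"wz": 0,"dx": 0,"dy": 0,"dz": 0,"gripper": 255},{"wx": 0,"wy": 0,"wz": 0,"dx": 0,"dy": 0,"dz": 0,"gripper": 255},{"wx": 0,"wy": 0,"wz": 0,"dx": 0,"dy": 0,"dz": 0,"gripper": 255}]}}

```text
time_s: 23.45
ee_pos: [0.5913, -0.2374, 0.0386]
ee_rot: [1.956, 1.831, 0.522]
contact_force: [-22.2, -3.9, 30.6]
grip_width: 0.007
grip_force: 19.0
```

```bash
python3 -c "
from h import *
delta(None); print(r.hand_in())"
```

```text
t 23.45 pos [ 0.5913 -0.2374  0.0386] x [ 0.068  0.998 -0.005] z [ 0.531 -0.041 -0.846] yaw 86.12 F [-22.2  -3.9  30.6] w 0.007 gf 19.0 q [ 0.99  0.71 -0.8   2.16  1.96  0.31 -1.51]
the job is handed in; nothing more can be done
None
```

I handed the job in at 23.5 s with the bar on the bed against the fence and stop, and the fingers holding it with about 31 N down and 22 N towards the fence; the hand-in returned no verdict.

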